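Refit the volume knob of the desk audio controller

ROBOT

A 7-joint arm with a two-finger parallel gripper is mounted at the origin on the work surface. World frame = base frame: x ahead of the robot, y to its left, z up, the work surface at z = 0. Lengths are in m, angles in rad, forces in N, time in s.
With the tool pointing down it reaches from about 0.425 to 0.925 m from the base axis. Payload 6.8 kg.
Tool frame: the origin (TCP) lies on the centre line of the jaws, within the pads' length; the fingertips stand 19 mm ahead of it and the grasp point (between the pads) is the TCP (tcp_to_tips is the distance from the TCP to the fingertips, in m); x points along the fingers, y is the direction in which the jaws open and shut, and the axes are right-handed (so a half turn about x gives the same grasp; the last joint's range is limited). The gripper opens to 85 mm and grips with 20 to 120 N. Pads are 22 mm wide; open, the fingers measure 114 mm over their backs; the gripper's body (76 mm by 85 mm) begins 54 mm behind the grasp point. The pads swing forward as they close: fully open they stand 13 mm farther back than shut.
Start: joints at [1.044, 0.477, 0.022, 1.555, -0.011, 1.109, -0.083], TCP at [0.275, -0.617, 0.25] pointing down, gripper open.
Joint ranges: [-2.96, 2.96], [-0.34, 2.1], [-1.41, 1.46], [0.24, 2.44], [-1.37, 4.51], [0.17, 1.92], [-2.96, 2.96]. Speed limits (rad/s): [2.39, 2.39, 3.14, 3.14, 3.14, 3.14, 3.14].

INTERFACE

Orientations are given as a unit quaternion [w, x, y, z].
In Python, from station import get_obs, read_camera, hand_in, spot_in, cut_out, tcp_to_tips gives the robot as it stands.
- The arm moves only by the shell command python3 -m jog 'ROWS' [FORCE]. ROWS is JSON, a list of rows, each an object of numbers: "gripper": the closure, from 0 (fully open) to 1 (shut); "dx", "dy", "dz": the shift along the world's x, y, z in m; "rx", "ry", "rz": the turn, a rotation vector about the world's x, y, z in degrees. In form: [{"gripper": .., "dx": .., "dy": .., "dz": .., "rx": .., "ry": .., "rz": ..}, ...]. A call has 1 to 10 rows; each row is the pose to reach, as a shift and turn from the pose commanded when the call began; what a row does not reach only later rows make up. A row lasts 1/10 s, in which the tool goes at most 50 mm and 8.59 degrees, less where a joint would pass 70% of its speed; a pose out of reach is approached as far as the arm can. A call with a gripper value outside its range is refused whole. The fingers move at their own pace and stop on an object; FORCE is the grip in N (left out, the last holds). Time passes only in rows, so rows that repeat a pose let the fingers close. It gives the time, the measured TCP pose, the force and the opening at its end, in the units of the state.
- get_obs(): the state, without advancing time (a new reading comes with each control period).
- read_camera(name): name is "side" or "top"; returns a dict with "pixels" (400x640x3 uint8, blue, green, red), "range_z" (400x640 float32, m along the optical axis (not along the pixel's ray), 0 where there is no reading), "camera_matrix" (3x3 intrinsics, pixels), "D" ([k1, k2, p1, p2, k3] as OpenCV has them; the pictures are not rectified), "cam_to_world" (4x4, takes a point from camera to world coordinates). Camera axes: x right, y down, z forward; pixel columns grow to the right and rows downward; lengths in m; the calibration is good to about 2 mm. A picture is of the moment at which its call begins.
- hand_in(): hands the job in, once; it reports no verdict.
Trained networks look in the newest picture that a camera, given by its name, has taken for a name from the list of things; names that differ only in an ending like _2 or _b are one class to them, and where a whole thing is asked for, a point or a joint stands for the part that bears it (a point fixed in the world has none). Each returns a list of dicts, best first, with "conf" (0 to 1); they miss things now and then, are a little off and sometimes report something else, mostly with a low value. They report only what shows in the picture. A call takes as long as a camera call. They do not tell look-alikes from the thing itself.
- spot_in(camera, label): "box" ([centre column, centre row, width, height] in pixels, round what is visible of it).
- cut_out(camera, label): "mask" (400x640 bool, what is visible of it) and "box" ([centre column, centre row, width, height] in pixels, round what is visible of it).
The state is a dict: "t": time; "q": joint angles; "joint_vel": joint speeds; "joint_torque": joint torques, N m; "eef_pos": TCP position; "tool_rot": TCP orientation; "contact_force": force on the tool from outside, world axes, zero at the start; "torque": the same for the moment, N m; "gripper_width": opening from 0.0 (shut) to 1.0 (fully open).
Only numpy, scipy, OpenCV 4.12 (cv2) and the standard library are available. Lean on these libraries where they do the work, as an engineer would, in place of code of your own. Each camera call takes 0.05 s, during which the arm holds its last target. There are 200 camera calls.

TASK

Blow the dust off the bare shaft of the desk audio controller with a press of the air duster: push the can's cap all the way down and let it spring back. Then take the large round knob out of the desk tray, set it on the shaft and turn it while pushing down until its slot finds the flats and it drops fully home, flat on the controller's panel; let go of it. Leave everything else where it is.

Things in the scene. Friction and masses are not known exactly. Their poses are not given: they have to be found in the camera images.
- knob_center (a point): The large knob: loose, plain knurled aluminium, 42 mm across, 40 mm high, about 0.11 kg, standing right side up on the 4 mm floor of one of the tray's three compartments. Point on its axis, half-way up (20 mm above its underside). z up along its axis; x along the 36 mm dark bar across its top, at any yaw.
- knob_mouth (a point): Centre of the large knob's underside, axes as knob_center. The bore: first a round mouth 19.5 mm wide, 7 mm deep; above that a slot 17.4 mm long (along the knob's x, under the bar) and 11.4 mm wide, ending 24 mm above the underside. The slot is the same after half a turn.
- shaft_top (a point): Centre of the shaft's top, axes as the controller's. Fixed upright steel shaft (it does not turn), 21 mm high, section 15 by 9 mm. Its 15 mm side lies within 35 degrees either way of the controller's x axis; the angle varies and is not given: see it or feel for it. Unaligned, the knob's mouth sits round the shaft with the underside 14 mm above the panel.
- shaft_base (a point): Foot of the shaft, on its axis at the panel's height (50 mm above the desk), axes as the controller's. Once the knob's x axis is within about 8 degrees of the shaft's 15 mm side (either way round), the knob can be pushed down until it rests on the panel; knob_center is then 20 mm above this point.
- console: The controller: fixed grey box, 120 mm (x) by 190 mm (y), its flat panel 50 mm above the desk; origin under its centre, front towards its -x. The shaft stands 15 mm from the centre towards -x. Two black studs 10 mm high stand 30 mm along +x and 78 mm along +y and -y from the centre; other details on the panel are at most 4 mm high. Left or right of the tray.
- cap_top (a point): Centre of the top of the air duster's cap, a round white plastic button 30 mm wide, 160 mm above the desk, z up. The can (aluminium, 52 mm wide, in a fixed black foot 66 mm wide) is fixed behind the controller (its +x side), 110 to 150 mm from the shaft, with a thin tube pointing over the controller.
- cap (a joint): How far the duster's cap is pressed down: 0 up, 0.006 m fully down. A spring returns it; it takes about 2 N to start and 8 N to bottom.
- tray: Fixed dark wooden tray, 134 mm (x) by 214 mm (y), 28 mm high, walls and floor 4 mm; origin under its centre. Two dividers along its x make three compartments side by side along y, centres 70 mm apart, each 126 mm long (x) and 66 mm wide (y). The large knob, a small knob and a roll of tape lie one in each, near its middle, in any order.
- small_knob_center (a point): A smaller loose knob, aluminium, 30 mm wide at its skirt, 24 mm high, in the tray; point at its centre. Leave alone.
- tape_center (a point): A loose roll of grey tape lying flat in the tray, 50 mm wide, 19 mm high, 28 mm hole; point at its centre. Leave alone.
- pen_cup_center (a point): Loose dark pen cup, 68 mm wide, 95 mm high, pens up to 150 mm, standing behind the tray (its +x side); point on its axis 47 mm up. Leave alone.
- mug_center (a point): Loose white mug, 76 mm wide, 90 mm high, handle on its +y, in front of the controller; point on its axis 45 mm up. Leave alone.
- stapler_center (a point): Loose stapler, 130 mm long (y), 34 mm wide, 38 mm high, in front of the tray; point at its centre. Leave alone.
- mouse_center (a point): Loose black computer mouse, 95 by 58 mm, 29 mm high, on the desk beyond the controller and the tray, between them; point at its centre. Leave alone.
Mind the look-alikes: they are no part of the job. What is shaped like the part that bears knob_center but green or pink is not meant.

How it is judged:
On the way, in this order (a step that is already met when the one before it is completed fails the run):
1. the duster's cap is pressed down (value of joint cap above 0.0045 m), for 0.05 s.
2. the cap has sprung back up (value of joint cap below 0.0015 m), for 0.1 s.
3. the large knob has dropped home on the shaft (horizontal distance between knob_center and shaft_base below 0.004 m and z of knob_center in the frame of shaft_base between 0.015 and 0.024 m and angle between knob_center's own z axis and vertical below 0.08 rad), for 0.2 s.
At the end, for the whole second after the job is handed in: The large knob sits home on the shaft: its axis within 4 mm of the shaft's, its centre less than 24 mm above the panel (underside within 4 mm of the panel), upright within 0.08 rad, and released; the duster's cap is up again (less than 1.5 mm down) (all of step 3 and value of joint cap below 0.0015 m); the robot touches nothing.
It fails at once if the small knob or the roll of tape is moved by more than 25 mm (distance of any of small_knob_center, tape_center from where it was at the start of the episode above 0.025 m).
It fails at once if the mug or the pen cup is moved by more than 25 mm (distance of any of mug_center, pen_cup_center from where it was at the start of the episode above 0.025 m).
It fails at once if the stapler or the mouse is moved by more than 25 mm (distance of any of stapler_center, mouse_center from where it was at the start of the episode above 0.025 m).
It also fails if it takes over 61 s, if anything falls off the work surface, if the arm or the gripper's body presses on something with over 40 N, if the wrist force passes 120 N, or if a joint passes its speed limit or range.

## Working session

There is one attempt and no reset: what is moved stays moved. The work goes in short steps, Python scripts to look and compute and a shell command to move; the robot and the scene stay as the last step left them, time stands still between calls to the robot, and variables do not carry over. Pictures are saved under pics/ and viewed, about 8 in all and at most 12, crops included, and the job is handed in when it is done.

```bash
mkdir -p pics
cat > h.py <<'E'
import numpy as np, cv2
from station import *
def pts(im,uv):
    uv=np.array(uv,float).reshape(-1,2); n=cv2.undistortPoints(uv[:,None],np.array(im["camera_matrix"],float),np.array(im["D"],float))[:,0]
    z=np.array([im["range_z"][int(round(v)),int(round(u))] for u,v in uv])
    p=np.c_[n*z[:,None],z,np.ones(len(z))]; return (p@np.array(im["cam_to_world"]).T)[:,:3]
def at_z(im,uv,h):
    uv=np.array(uv,float).reshape(-1,2); n=cv2.undistortPoints(uv[:,None],np.array(im["camera_matrix"],float),np.array(im["D"],float))[:,0]
    T=np.array(im["cam_to_world"]); d=np.c_[n,np.ones(len(n))]@T[:3,:3].T; o=T[:3,3]
    return o+d*((h-o[2])/d[:,2])[:,None]
E
python3 - <<'E'
from h import *
o=get_obs(); print(o["t"],o["eef_pos"],o["tool_rot"],o["contact_force"],tcp_to_tips)
for c in("top","side"):
    im=read_camera(c); cv2.imwrite(f"pics/{c}0.png",im["pixels"])
    print(c,np.round(im["cam_to_world"],3).tolist())
    for l in("knob_center","shaft_top","console","cap_top","tray","small_knob_center","tape_center"):
        for d in spot_in(c,l)[:4]:
            b=np.round(d["box"],1); 
            print(l,round(d["conf"],2),b,np.round(pts(im,[np.clip(b[:2],0,[639,399])])[0],3))
E
```

```text
0.0 [ 0.27423474 -0.61618168  0.2493508 ] [-0.14637943 -0.69147463 -0.14758113  0.69184949] [-0.22141075 -0.14188007 -0.06026907] 0.019
top [[-0.001, -0.992, 0.125, 0.394], [-1.0, -0.003, -0.029, 0.052], [0.029, -0.125, -0.992, 0.986], [0.0, 0.0, 0.0, 1.0]]
knob_center 0.85 [186.2 197.1  17.3  19.1] [0.532 0.334 0.039]
knob_center 0.65 [225.7 142.6  20.6  17.3] [0.668 0.241 0.042]
knob_center 0.6 [231.1 193.2  19.5  21.1] [0.541 0.223 0.046]
knob_center 0.59 [188.3 168.9  17.6  18.3] [0.602 0.331 0.04 ]
shaft_top 0.84 [386.6 218.8  78.3  49.4] [ 0.479 -0.154  0.049]
shaft_top 0.45 [404.9 170.4  15.6  28.8] [ 0.576 -0.174  0.154]
console 0.86 [385.1 218.2  81.3  51.2] [ 0.48  -0.149  0.052]
cap_top 0.69 [258.1 200.1  92.2  61. ] [0.53  0.163 0.001]
cap_top 0.63 [404.  167.1  14.3  16.6] [ 0.582 -0.171  0.157]
tray 0.95 [257.4 200.4  92.6  64.4] [0.529 0.164 0.004]
small_knob_center 0.66 [286.3 198.5  13.4  12.2] [0.531 0.09  0.026]
tape_center 0.57 [259.6 198.4  15.6  15.1] [0.534 0.158 0.006]
side [[-0.96, -0.222, 0.171, 0.351], [-0.28, 0.748, -0.602, 0.688], [0.006, -0.625, -0.78, 0.943], [0.0, 0.0, 0.0, 1.0]]
knob_center 0.84 [248.3 330.1  22.8  29.6] [0.593 0.341 0.04 ]
knob_center 0.79 [232.2 282.8  21.8  27.2] [0.659 0.257 0.042]
knob_center 0.61 [281.4 345.2  19.9  31.3] [0.524 0.351 0.04 ]
knob_center 0.6 [293.  290.1  20.6  28.1] [0.539 0.238 0.043]
shaft_top 0.77 [367.  159.   63.3  80.8] [ 0.479 -0.136  0.049]
console 0.59 [368.  161.1  62.6  73.5] [ 0.475 -0.13   0.049]
cap_top 0.62 [325.9 107.5  16.9  12.9] [ 0.588 -0.162  0.16 ]
tray 0.83 [307.2 268.5 107.4 108.7] [0.535 0.16  0.002]
small_knob_center 0.42 [321.3 238.5  11.4  12.8] [0.523 0.096 0.028]
tape_center 0.62 [306.2 263.7  24.8  28.6] [0.54  0.151 0.005]
tape_center 0.45 [286.4 207.6  43.9  36.5] [0.62  0.039 0.029]
```

View pics/top0.png

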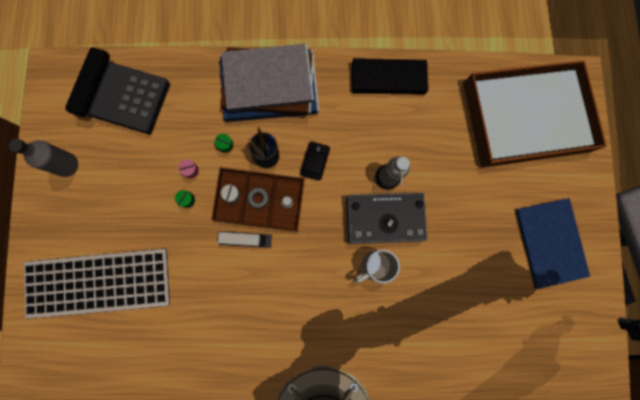

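View pics/side0.png

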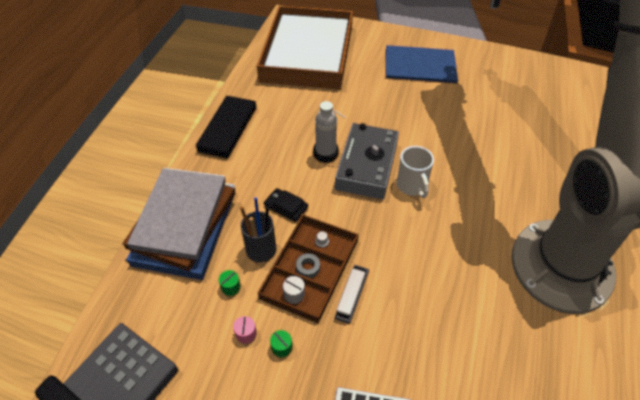

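The top view shows the tray at (258,200). It holds the aluminium knob at (230,193), the tape at (258,198) and the small knob at (287,201). The controller is at (386,219) and the duster cap at (402,163).

Candidates for the large knob are the aluminium one at (230,193), greens at (186,198) and (223,142), pink at (188,169), and the small aluminium knob at (287,201). I choose (230,193) and will check it in a crop.

Run:
```python
from h import *
tiles=[]
for c,cr in(("top",[(230,193),(388,220),(402,166)]),("side",[(293,290),(373,152),(327,110)])):
    im=read_camera(c); row=[]
    for u,v in cr:
        s=25; row.append(cv2.resize(im["pixels"][v-s:v+s,u-s:u+s],(260,260),interpolation=cv2.INTER_CUBIC))
    tiles.append(np.hstack(row))
    # all cloud
    g=np.stack(np.meshgrid(np.arange(640),np.arange(400)),-1).reshape(-1,2); P=pts(im,g); ok=im["range_z"].ravel()>0
    g=g[ok];P=P[ok]
    def rep(n,ctr,r,zl,zh):
        m=(np.hypot(P[:,0]-ctr[0],P[:,1]-ctr[1])<r)&(P[:,2]>zl)&(P[:,2]<zh); q=P[m]
        if len(q): 
            (cx,cy),rad=cv2.minEnclosingCircle(q[:,:2].astype(np.float32)); print(c,n,m.sum(),"med",np.round(np.median(q,0),4),"circ",round(cx,4),round(cy,4),round(rad,4),"px",g[m].mean(0).round(1))
        return q
    rep("knob",(0.541,0.228),.035,.038,.06)
    rep("shaft",(0.475,-0.15),.03,.06,.085)
    rep("cap",(0.585,-0.167),.03,.150,.175)
    q=rep("panel",(0.48,-0.145),.13,.042,.057)
    m=(np.hypot(P[:,0]-.48,P[:,1]+.145)<.13)&(P[:,2]>.042)&(P[:,2]<.057)
    print("rect",cv2.minAreaRect(q[:,:2].astype(np.float32)))
    for l in("knob_center",):
        for d in cut_out(c,l): print(d["conf"],d["box"])
cv2.imwrite("pics/crops.png",np.vstack(tiles))
```

```text
top knob 233 med [0.5437 0.2285 0.0438] circ 0.5432 0.2281 0.0215 px [229.3 192.1]
top shaft 27 med [ 0.469  -0.1552  0.07  ] circ 0.4633 -0.1548 0.0027 px [389.3 222.4]
top cap 152 med [ 0.5887 -0.1667  0.1588] circ 0.5893 -0.1677 0.0152 px [402.2 163.9]
top panel 3761 med [ 0.4808 -0.153   0.0494] circ 0.4803 -0.1442 0.1287 px [386.7 217.5]
rect ((0.47772806882858276, -0.15188932418823242), (0.2104288935661316, 0.23266249895095825), 38.51290512084961)
0.83 [231.4, 195.8, 19.9, 17.8]
0.71 [188.3, 170.2, 18.2, 21.7]
0.7 [183.9, 195.8, 16.9, 19.0]
0.65 [224.8, 142.4, 24.4, 20.0]
0.65 [401.3, 166.0, 15.4, 17.4]
side knob 323 med [0.5415 0.2296 0.0431] circ 0.542 0.2291 0.0219 px [293.1 286. ]
side shaft 36 med [ 0.4666 -0.158   0.069 ] circ 0.4666 -0.1587 0.0083 px [374.9 148.1]
side cap 125 med [ 0.5893 -0.1649  0.1583] circ 0.5904 -0.168 0.0172 px [326.1 107.1]
side panel 3101 med [ 0.4785 -0.1464  0.0503] circ 0.4801 -0.1467 0.1299 px [368.9 155.9]
rect ((0.4762198328971863, -0.15084704756736755), (0.20724986493587494, 0.23605838418006897), 41.93131637573242)
0.78 [280.7, 344.0, 20.8, 29.7]
0.72 [245.0, 330.6, 22.6, 29.6]
0.63 [230.2, 282.8, 23.4, 25.2]
0.59 [292.9, 288.8, 22.1, 23.8]
```

View pics/crops.png

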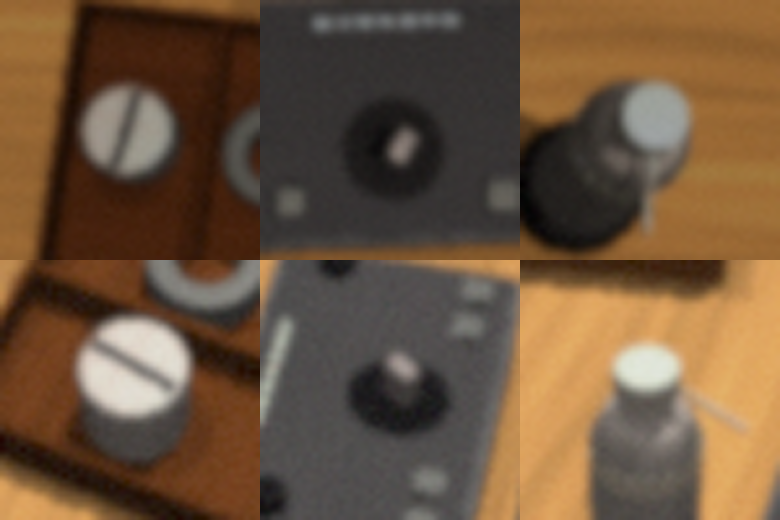

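The crop confirms the choice: a plain aluminium knob with a dark bar, standing in the tray's left compartment. The shaft is visible as a bright rectangle on the dark disc. Next I'll fit angles from the pixels.

Run:
```python
from h import *
def pca(p,w=None):
    c=np.average(p,axis=0,weights=w); d=p-c; C=np.cov(d.T,aweights=w); e,v=np.linalg.eigh(C); a=v[:,1]; return c,np.degrees(np.arctan2(a[1],a[0]))%180, np.sqrt(e*12)
for c,kc,sc in(("top",(229.7,193),(390.5,223)),("side",(293,283.5),(375,147.5))):
    acc=np.mean([cv2.cvtColor(read_camera(c)["pixels"],cv2.COLOR_BGR2GRAY).astype(float) for _ in range(6)],0); im=read_camera(c)
    g=np.stack(np.meshgrid(np.arange(640),np.arange(400)),-1).reshape(-1,2)
    v=acc.ravel()
    # bar: dark px within 8 mm.. of knob top
    W=at_z(im,g,.044)[:,:2]; k0=np.array([.5425,.2287])
    r=np.hypot(*(W-k0).T); m=(r<.0155); hi=np.percentile(v[m],80); w=np.clip(hi-12-v[m],0,None); print(c,"bar",pca(W[m],w),hi)
    W=at_z(im,g,.071)[:,:2]; s0=at_z(im,[sc],.071)[0,:2]; r=np.hypot(*(W-s0).T); m=r<.012
    hi=v[m].max(); lo=np.percentile(v[m],15); w=np.clip((v[m]-lo)/(hi-lo)-.35,0,None); print("shaft",pca(W[m],w),hi,lo)
    # console axes: edge of panel via depth
    P=pts(im,g); P=P[(abs(P[:,2]-.05)<.006)&(np.hypot(P[:,0]-.48,P[:,1]+.15)<.125)]
    B=np.zeros((400,400),np.uint8); ij=((P[:,:2]-[.48,-.15])*1000+200).astype(int); B[ij[:,0],ij[:,1]]=255
    B=cv2.morphologyEx(cv2.morphologyEx(B,cv2.MORPH_CLOSE,np.ones((9,9))),cv2.MORPH_OPEN,np.ones((31,31)))
    n=max(cv2.findContours(B,0,1)[0],key=cv2.contourArea); print("console(y,x mm)",cv2.minAreaRect(n))
    P=pts(im,g); P=P[(P[:,2]>.02)&(P[:,2]<.034)&(abs(P[:,0]-.53)<.09)&(abs(P[:,1]-.16)<.125)]
    print("tray rim",cv2.minAreaRect((P[:,:2]*1000).astype(np.float32)))
    acc8=acc.astype(np.uint8)
    q=pts(im,g); 
    for n,ctr in(("cup",(.61,.16)),("mug",(.38,-.13))):
        s=q[(np.hypot(q[:,0]-ctr[0],q[:,1]-ctr[1])<.07)&(q[:,2]>.08)]; print(n,s.mean(0).round(3) if len(s) else None)
```

```text
top bar (array([0.54274736, 0.22932397]), np.float64(163.773683102757), array([0.00717279, 0.03060263])) 152.0
shaft (array([ 0.46727452, -0.15657737]), np.float64(151.5285000535317), array([0.00811409, 0.0136345 ])) 123.83333333333333 27.025
console(y,x mm) ((193.0, 202.0), (120.0, 188.0), 90.0)
tray rim ((529.6024780273438, 154.2441864013672), (178.78475952148438, 236.79444885253906), 0.4212810695171356)
cup [0.645 0.144 0.107]
mug [ 0.365 -0.133  0.088]
side bar (array([0.54247342, 0.22697187]), np.float64(164.54946306004592), array([0.00668792, 0.03130187])) 219.16666666666666
shaft (array([ 0.46702002, -0.1591138 ]), np.float64(129.5982954972174), array([0.00926335, 0.01441622])) 155.66666666666666 58.333333333333336
console(y,x mm) ((193.77572631835938, 200.87425231933594), (118.91915893554688, 186.71336364746094), 88.31531524658203)
tray rim ((532.7680053710938, 153.49298095703125), (174.00619506835938, 244.71836853027344), 2.8859453201293945)
cup [0.643 0.146 0.105]
mug [ 0.365 -0.133  0.087]
```

```bash
python3 -m jog '[{"gripper":1,"dx":0.05,"dy":0.07,"dz":0,"rz":-4},{"gripper":1,"dx":0.1,"dy":0.14,"dz":0,"rz":-8},{"gripper":1,"dx":0.15,"dy":0.21,"dz":0,"rz":-12},{"gripper":1,"dx":0.2,"dy":0.28,"dz":0,"rz":-16},{"gripper":1,"dx":0.25,"dy":0.35,"dz":0,"rz":-20},{"gripper":1,"dx":0.315,"dy":0.449,"dz":0,"rz":-24},{"gripper":1,"dx":0.315,"dy":0.449,"dz":0,"rz":-24},{"gripper":1,"dx":0.315,"dy":0.449,"dz":0,"rz":-24},{"gripper":1,"dx":0.315,"dy":0.449,"dz":0,"rz":-24},{"gripper":1,"dx":0.315,"dy":0.449,"dz":0,"rz":-24}]'
```

```text
$[0]: bad value
```

```bash
python3 -m jog '[{"gripper":1.0,"dx":0.05,"dy":0.07,"dz":0.0,"rx":0.0,"ry":0.0,"rz":-4.0},{"gripper":1.0,"dx":0.315,"dy":0.449,"dz":0.0,"rx":0.0,"ry":0.0,"rz":-24.0},{"gripper":1.0,"dx":0.315,"dy":0.449,"dz":0.0,"rx":0.0,"ry":0.0,"rz":-24.0},{"gripper":1.0,"dx":0.315,"dy":0.449,"dz":0.0,"rx":0.0,"ry":0.0,"rz":-24.0},{"gripper":1.0,"dx":0.315,"dy":0.449,"dz":0.0,"rx":0.0,"ry":0.0,"rz":-24.0},{"gripper":1.0,"dx":0.315,"dy":0.449,"dz":0.0,"rx":0.0,"ry":0.0,"rz":-24.0},{"gripper":1.0,"dx":0.315,"dy":0.449,"dz":0.0,"rx":0.0,"ry":0.0,"rz":-24.0},{"gripper":1.0,"dx":0.315,"dy":0.449,"dz":0.0,"rx":0.0,"ry":0.0,"rz":-24.0},{"gripper":1.0,"dx":0.315,"dy":0.449,"dz":0.0,"rx":0.0,"ry":0.0,"rz":-24.0},{"gripper":1.0,"dx":0.315,"dy":0.449,"dz":0.0,"rx":0.0,"ry":0.0,"rz":-24.0}]' 40
```

```text
t: 2.7
eef_pos: [0.5622, -0.2063, 0.2506]
tool_rot: [0.0, 0.707, -0.0, -0.707]
contact_force: [-0.3, -0.4, 0.8]
gripper_width: 0.001
```

```bash
python3 -m jog '[{"gripper":1.0,"dx":0.0,"dy":0.0,"dz":0.0,"rx":0.0,"ry":0.0,"rz":0.0}]'
```

```text
t: 2.8
eef_pos: [0.5658, -0.1991, 0.2505]
tool_rot: [0.003, 0.708, 0.006, -0.706]
contact_force: [0.5, 0.2, 0.2]
gripper_width: -0.0
```

Remaining to cap: dx .024, dy .031. The tips should touch near TCP z .179.

```bash
python3 -m jog '[{"gripper":1.0,"dx":0.024,"dy":0.031,"dz":-0.03,"rx":0.0,"ry":0.0,"rz":0.0},{"gripper":1.0,"dx":0.024,"dy":0.031,"dz":-0.06,"rx":0.0,"ry":0.0,"rz":0.0},{"gripper":1.0,"dx":0.024,"dy":0.031,"dz":-0.066,"rx":0.0,"ry":0.0,"rz":0.0},{"gripper":1.0,"dx":0.024,"dy":0.031,"dz":-0.066,"rx":0.0,"ry":0.0,"rz":0.0}]'
```

```text
t: 3.2
eef_pos: [0.5841, -0.1779, 0.1835]
tool_rot: [0.0, -0.706, 0.0, 0.708]
contact_force: [0.0, -0.4, 0.2]
gripper_width: -0.003
```

```bash
python3 -m jog '[{"gripper":1.0,"dx":0.0,"dy":0.0,"dz":-0.003,"rx":0.0,"ry":0.0,"rz":0.0},{"gripper":1.0,"dx":0.0,"dy":0.0,"dz":-0.006,"rx":0.0,"ry":0.0,"rz":0.0},{"gripper":1.0,"dx":0.0,"dy":0.0,"dz":-0.008,"rx":0.0,"ry":0.0,"rz":0.0},{"gripper":1.0,"dx":0.0,"dy":0.0,"dz":-0.009,"rx":0.0,"ry":0.0,"rz":0.0}]'
```

```text
t: 3.6
eef_pos: [0.5857, -0.1781, 0.1764]
tool_rot: [0.0, 0.708, -0.001, -0.706]
contact_force: [-0.4, -1.9, 4.5]
gripper_width: -0.001
```

```bash
python3 -m jog '[{"gripper":1.0,"dx":0.0,"dy":0.0,"dz":0.012,"rx":0.0,"ry":0.0,"rz":0.0},{"gripper":1.0,"dx":0.004,"dy":0.01,"dz":0.012,"rx":0.0,"ry":0.0,"rz":0.0},{"gripper":1.0,"dx":0.004,"dy":0.01,"dz":0.0,"rx":0.0,"ry":0.0,"rz":0.0},{"gripper":1.0,"dx":0.004,"dy":0.01,"dz":-0.002,"rx":0.0,"ry":0.0,"rz":0.0},{"gripper":1.0,"dx":0.004,"dy":0.01,"dz":-0.003,"rx":0.0,"ry":0.0,"rz":0.0},{"gripper":1.0,"dx":0.004,"dy":0.01,"dz":-0.004,"rx":0.0,"ry":0.0,"rz":0.0}]'
```

```text
t: 4.2
eef_pos: [0.5907, -0.165, 0.1729]
tool_rot: [-0.0, 0.708, 0.001, -0.706]
contact_force: [-4.0, 5.7, 21.1]
gripper_width: -0.0
```

```bash
python3 -m jog '[{"gripper":1.0,"dx":0.0,"dy":0.0,"dz":0.0,"rx":0.0,"ry":0.0,"rz":0.0},{"gripper":1.0,"dx":0.0,"dy":0.0,"dz":0.03,"rx":0.0,"ry":0.0,"rz":0.0},{"gripper":1.0,"dx":0.0,"dy":0.0,"dz":0.07,"rx":0.0,"ry":0.0,"rz":0.0},{"gripper":0.0,"dx":-0.048,"dy":0.05,"dz":0.07,"rx":0.0,"ry":0.0,"rz":0.0},{"gripper":0.0,"dx":-0.048,"dy":0.1,"dz":0.07,"rx":0.0,"ry":0.0,"rz":0.0},{"gripper":0.0,"dx":-0.048,"dy":0.39,"dz":0.07,"rx":0.0,"ry":0.0,"rz":0.0},{"gripper":0.0,"dx":-0.048,"dy":0.39,"dz":0.07,"rx":0.0,"ry":0.0,"rz":0.0},{"gripper":0.0,"dx":-0.048,"dy":0.39,"dz":0.07,"rx":0.0,"ry":0.0,"rz":0.0},{"gripper":0.0,"dx":-0.048,"dy":0.39,"dz":0.07,"rx":0.0,"ry":0.0,"rz":0.0},{"gripper":0.0,"dx":-0.048,"dy":0.39,"dz":0.07,"rx":0.0,"ry":0.0,"rz":0.0}]'; python3 -m jog '[{"gripper":0.0,"dx":0.0,"dy":0.04,"dz":0.0,"rx":0.0,"ry":0.0,"rz":0.0},{"gripper":0.0,"dx":0.0,"dy":0.04,"dz":0.0,"rx":0.0,"ry":0.0,"rz":0.0},{"gripper":0.0,"dx":0.0,"dy":0.04,"dz":0.0,"rx":0.0,"ry":0.0,"rz":0.0}]'; python3 -c "
from h import *
im=read_camera('side'); g=np.stack(np.meshgrid(np.arange(300,350),np.arange(85,125)),-1).reshape(-1,2); P=pts(im,g); m=(np.hypot(P[:,0]-.589,P[:,1]+.167)<.012)&(P[:,2]>.14); print('cap z',np.median(P[m],0))"
```

```text
t: 5.2
eef_pos: [0.5407, 0.1695, 0.2402]
tool_rot: [-0.0, -0.706, 0.0, 0.708]
contact_force: [0.5, 0.0, -0.3]
gripper_width: 1.001
t: 5.5
eef_pos: [0.5408, 0.2087, 0.24]
tool_rot: [-0.001, -0.706, -0.001, 0.708]
contact_force: [-0.5, -0.7, -0.2]
gripper_width: 0.999
cap z [ 0.58779835 -0.16534486  0.15865086]
```

```bash
python3 -m jog '[{"gripper":0.0,"dx":0.002,"dy":0.02,"dz":-0.04,"rx":0.0,"ry":0.0,"rz":0.0},{"gripper":0.0,"dx":0.002,"dy":0.02,"dz":-0.08,"rx":0.0,"ry":0.0,"rz":0.0},{"gripper":0.0,"dx":0.002,"dy":0.02,"dz":-0.12,"rx":0.0,"ry":0.0,"rz":0.0},{"gripper":0.0,"dx":0.002,"dy":0.02,"dz":-0.15,"rx":0.0,"ry":0.0,"rz":0.0},{"gripper":0.0,"dx":0.002,"dy":0.02,"dz":-0.15,"rx":0.0,"ry":0.0,"rz":0.0}]'; python3 -c "
from h import *
im=read_camera('side'); cv2.imwrite('pics/s2.png',cv2.resize(im['pixels'][200:340,200:400],(800,560),interpolation=cv2.INTER_CUBIC))"
```

```text
t: 6.05
eef_pos: [0.5411, 0.2241, 0.0869]
tool_rot: [-0.001, -0.704, 0.003, 0.71]
contact_force: [-0.9, -0.3, -0.1]
gripper_width: 1.002
```

View pics/s2.png

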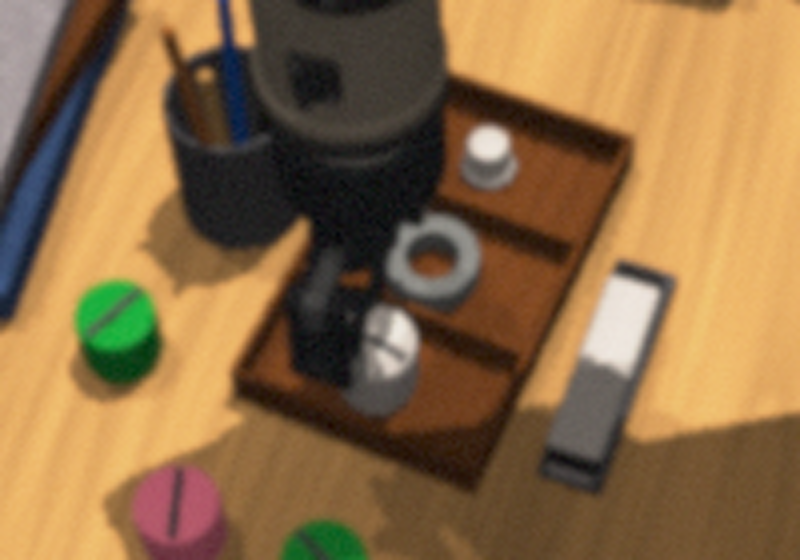

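The picture shows the hand over the knob at crop (385,345). The near finger is at (325,330), and the tape and small knob are clear of it. Descending, then I'll check the settled position before closing.

```bash
python3 -m jog '[{"gripper":0.0,"dx":0.0,"dy":0.0,"dz":-0.02,"rx":0.0,"ry":0.0,"rz":0.0},{"gripper":0.0,"dx":0.0,"dy":0.0,"dz":-0.04,"rx":0.0,"ry":0.0,"rz":0.0},{"gripper":0.0,"dx":0.0,"dy":0.0,"dz":-0.045,"rx":0.0,"ry":0.0,"rz":0.0},{"gripper":0.0,"dx":0.0,"dy":0.0,"dz":-0.045,"rx":0.0,"ry":0.0,"rz":0.0}]'
```

```text
t: 6.5
eef_pos: [0.5445, 0.2275, 0.0473]
tool_rot: [-0.0, 0.707, -0.0, -0.707]
contact_force: [-0.3, 0.2, -0.1]
gripper_width: 1.002
```

```bash
python3 -m jog '[{"gripper":0.0,"dx":-0.0015,"dy":0.001,"dz":-0.003,"rx":0.0,"ry":0.0,"rz":0.0},{"gripper":1.0,"dx":-0.0015,"dy":0.001,"dz":-0.003,"rx":0.0,"ry":0.0,"rz":0.0},{"gripper":1.0,"dx":-0.0015,"dy":0.001,"dz":-0.003,"rx":0.0,"ry":0.0,"rz":0.0},{"gripper":1.0,"dx":-0.0015,"dy":0.001,"dz":-0.003,"rx":0.0,"ry":0.0,"rz":0.0},{"gripper":1.0,"dx":-0.0015,"dy":0.001,"dz":-0.003,"rx":0.0,"ry":0.0,"rz":0.0},{"gripper":1.0,"dx":-0.0015,"dy":0.001,"dz":-0.003,"rx":0.0,"ry":0.0,"rz":0.0},{"gripper":1.0,"dx":-0.0015,"dy":0.001,"dz":-0.003,"rx":0.0,"ry":0.0,"rz":0.0},{"gripper":1.0,"dx":-0.0015,"dy":0.001,"dz":-0.003,"rx":0.0,"ry":0.0,"rz":0.0}]' 40
```

```text
t: 7.3
eef_pos: [0.5426, 0.2291, 0.0441]
tool_rot: [-0.0, 0.707, -0.0, -0.707]
contact_force: [-0.8, -1.5, 5.5]
gripper_width: 0.476
```

```bash
python3 -m jog '[{"gripper":1.0,"dx":0.0,"dy":0.0,"dz":0.03,"rx":0.0,"ry":0.0,"rz":0.0},{"gripper":1.0,"dx":0.0,"dy":0.0,"dz":0.07,"rx":0.0,"ry":0.0,"rz":0.0},{"gripper":1.0,"dx":0.0,"dy":0.0,"dz":0.11,"rx":0.0,"ry":0.0,"rz":0.0},{"gripper":1.0,"dx":-0.02,"dy":0.0,"dz":0.15,"rx":0.0,"ry":0.0,"rz":0.0},{"gripper":1.0,"dx":-0.05,"dy":-0.03,"dz":0.17,"rx":0.0,"ry":0.0,"rz":0.0},{"gripper":1.0,"dx":-0.0755,"dy":-0.06,"dz":0.17,"rx":0.0,"ry":0.0,"rz":-4.0},{"gripper":1.0,"dx":-0.0755,"dy":-0.1,"dz":0.17,"rx":0.0,"ry":0.0,"rz":-8.0},{"gripper":1.0,"dx":-0.0755,"dy":-0.14,"dz":0.17,"rx":0.0,"ry":0.0,"rz":-12.0},{"gripper":1.0,"dx":-0.0755,"dy":-0.18,"dz":0.17,"rx":0.0,"ry":0.0,"rz":-12.0},{"gripper":1.0,"dx":-0.0755,"dy":-0.22,"dz":0.17,"rx":0.0,"ry":0.0,"rz":-12.0}]'; python3 -m jog '[{"gripper":1.0,"dx":0.0,"dy":-0.04,"dz":0.0,"rx":0.0,"ry":0.0,"rz":0.0},{"gripper":1.0,"dx":0.0,"dy":-0.08,"dz":0.0,"rx":0.0,"ry":0.0,"rz":0.0},{"gripper":1.0,"dx":0.0,"dy":-0.12,"dz":0.0,"rx":0.0,"ry":0.0,"rz":0.0},{"gripper":1.0,"dx":0.0,"dy":-0.15,"dz":0.0,"rx":0.0,"ry":0.0,"rz":0.0},{"gripper":1.0,"dx":0.0,"dy":-0.166,"dz":0.0,"rx":0.0,"ry":0.0,"rz":0.0},{"gripper":1.0,"dx":0.0,"dy":-0.166,"dz":0.0,"rx":0.0,"ry":0.0,"rz":0.0},{"gripper":1.0,"dx":0.0,"dy":-0.166,"dz":0.0,"rx":0.0,"ry":0.0,"rz":0.0}]'
```

```text
t: 8.3
eef_pos: [0.4663, 0.0074, 0.2135]
tool_rot: [-0.074, 0.703, -0.074, -0.703]
contact_force: [2.0, 0.2, -1.2]
gripper_width: 0.478
t: 9.0
eef_pos: [0.4666, -0.1564, 0.2132]
tool_rot: [0.074, -0.703, 0.074, 0.703]
contact_force: [0.8, -0.6, -2.0]
gripper_width: 0.471
```

```bash
python3 -m jog '[{"gripper":1.0,"dx":0.0,"dy":0.0,"dz":-0.03,"rx":0.0,"ry":0.0,"rz":0.0},{"gripper":1.0,"dx":0.0,"dy":0.0,"dz":-0.06,"rx":0.0,"ry":0.0,"rz":0.0},{"gripper":1.0,"dx":0.0,"dy":0.0,"dz":-0.088,"rx":0.0,"ry":0.0,"rz":0.0},{"gripper":1.0,"dx":0.0,"dy":0.0,"dz":-0.088,"rx":0.0,"ry":0.0,"rz":0.0},{"gripper":1.0,"dx":0.0,"dy":0.0,"dz":-0.088,"rx":0.0,"ry":0.0,"rz":0.0}]'; python3 -c "
from h import *
a=read_camera('side')['pixels'][105:190,320:430]; b=read_camera('top')['pixels'][180:265,335:445]
cv2.imwrite('pics/s3.png',cv2.resize(np.hstack([a,b]),None,fx=3.6,fy=3.6,interpolation=cv2.INTER_CUBIC))"
```

```text
t: 9.5
eef_pos: [0.467, -0.1558, 0.1256]
tool_rot: [0.073, -0.703, 0.073, 0.704]
contact_force: [1.3, -0.2, -0.4]
gripper_width: 0.474
```

View pics/s3.png

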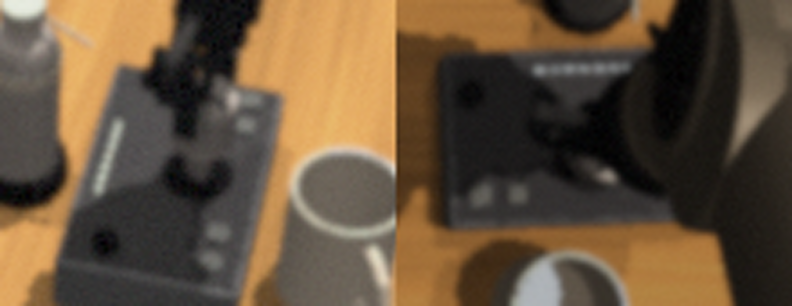

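The picture shows the gripped knob above the shaft at crop (205,150), all in shadow, and clear of the mug and can. I'll continue by feel.

```bash
python3 -m jog '[{"gripper":1.0,"dx":0.0,"dy":-0.001,"dz":-0.01,"rx":0.0,"ry":0.0,"rz":0.0},{"gripper":1.0,"dx":0.0,"dy":-0.001,"dz":-0.014,"rx":0.0,"ry":0.0,"rz":0.0},{"gripper":1.0,"dx":0.0,"dy":-0.001,"dz":-0.017,"rx":0.0,"ry":0.0,"rz":0.0},{"gripper":1.0,"dx":0.0,"dy":-0.001,"dz":-0.018,"rx":0.0,"ry":0.0,"rz":0.0},{"gripper":1.0,"dx":0.0,"dy":-0.001,"dz":-0.018,"rx":0.0,"ry":0.0,"rz":0.0}]'
```

```text
t: 10.1
eef_pos: [0.4667, -0.158, 0.1072]
tool_rot: [0.074, -0.703, 0.074, 0.703]
contact_force: [-0.7, 0.3, -1.7]
gripper_width: 0.474
```

```bash
python3 -m jog '[{"gripper":1.0,"dx":0.0,"dy":0.0,"dz":-0.002,"rx":0.0,"ry":0.0,"rz":0.0},{"gripper":1.0,"dx":0.0,"dy":0.0,"dz":-0.004,"rx":0.0,"ry":0.0,"rz":0.0},{"gripper":1.0,"dx":0.0,"dy":0.0,"dz":-0.006,"rx":0.0,"ry":0.0,"rz":0.0},{"gripper":1.0,"dx":0.0,"dy":0.0,"dz":-0.006,"rx":0.0,"ry":0.0,"rz":0.0}]'
```

```text
t: 10.5
eef_pos: [0.4669, -0.1581, 0.1011]
tool_rot: [-0.074, 0.703, -0.074, -0.703]
contact_force: [0.3, -0.8, -1.5]
gripper_width: 0.472
```

```bash
python3 -m jog '[{"gripper":1.0,"dx":0.0,"dy":0.0,"dz":-0.002,"rx":0.0,"ry":0.0,"rz":0.0},{"gripper":1.0,"dx":0.0,"dy":0.0,"dz":-0.004,"rx":0.0,"ry":0.0,"rz":0.0},{"gripper":1.0,"dx":0.0,"dy":0.0,"dz":-0.006,"rx":0.0,"ry":0.0,"rz":0.0},{"gripper":1.0,"dx":0.0,"dy":0.0,"dz":-0.008,"rx":0.0,"ry":0.0,"rz":0.0},{"gripper":1.0,"dx":0.0,"dy":0.0,"dz":-0.009,"rx":0.0,"ry":0.0,"rz":0.0}]'
```

```text
t: 11.0
eef_pos: [0.4669, -0.1581, 0.0921]
tool_rot: [-0.074, 0.703, -0.074, -0.703]
contact_force: [1.0, -0.1, -1.3]
gripper_width: 0.469
```

```bash
python3 -m jog '[{"gripper":1.0,"dx":0.0,"dy":0.0,"dz":-0.001,"rx":0.0,"ry":0.0,"rz":0.0},{"gripper":1.0,"dx":0.0,"dy":0.0,"dz":-0.002,"rx":0.0,"ry":0.0,"rz":0.0},{"gripper":1.0,"dx":0.0,"dy":0.0,"dz":-0.003,"rx":0.0,"ry":0.0,"rz":0.0},{"gripper":1.0,"dx":0.0,"dy":0.0,"dz":-0.003,"rx":0.0,"ry":0.0,"rz":0.0}]'
```

```text
t: 11.4
eef_pos: [0.4671, -0.1581, 0.09]
tool_rot: [-0.074, 0.703, -0.074, -0.703]
contact_force: [-2.0, -0.4, 9.0]
gripper_width: 0.475
```

```bash
python3 -m jog '[{"gripper":1.0,"dx":0.0,"dy":0.0,"dz":0.0015,"rx":0.0,"ry":0.0,"rz":0.0},{"gripper":0.2,"dx":0.0,"dy":0.0,"dz":0.0015,"rx":0.0,"ry":0.0,"rz":0.0},{"gripper":0.2,"dx":0.0,"dy":0.0,"dz":0.0015,"rx":0.0,"ry":0.0,"rz":0.0},{"gripper":0.2,"dx":0.0,"dy":0.0,"dz":0.0015,"rx":0.0,"ry":0.0,"rz":0.0},{"gripper":0.2,"dx":0.0,"dy":0.0,"dz":0.02,"rx":0.0,"ry":0.0,"rz":0.0},{"gripper":0.2,"dx":0.0,"dy":0.0,"dz":0.06,"rx":0.0,"ry":0.0,"rz":0.0},{"gripper":0.2,"dx":0.0,"dy":0.0,"dz":0.1,"rx":0.0,"ry":0.0,"rz":0.0},{"gripper":0.2,"dx":0.0,"dy":0.0,"dz":0.14,"rx":0.0,"ry":0.0,"rz":0.0},{"gripper":0.2,"dx":0.0,"dy":0.07,"dz":0.16,"rx":0.0,"ry":0.0,"rz":0.0},{"gripper":0.2,"dx":0.0,"dy":0.12,"dz":0.16,"rx":0.0,"ry":0.0,"rz":0.0}]'; python3 -m jog '[{"gripper":0.2,"dx":0.0,"dy":0.04,"dz":0.0,"rx":0.0,"ry":0.0,"rz":0.0},{"gripper":0.2,"dx":0.0,"dy":0.08,"dz":0.0,"rx":0.0,"ry":0.0,"rz":0.0},{"gripper":0.2,"dx":0.0,"dy":0.12,"dz":0.0,"rx":0.0,"ry":0.0,"rz":0.0},{"gripper":0.2,"dx":0.0,"dy":0.12,"dz":0.0,"rx":0.0,"ry":0.0,"rz":0.0},{"gripper":0.2,"dx":0.0,"dy":0.12,"dz":0.0,"rx":0.0,"ry":0.0,"rz":0.0}]'
python3 - <<'E'
from h import *
t=[]
for c,(u,v) in(("side",(372,145)),("top",(386,212))):
    im=read_camera(c); t.append(im["pixels"][v-55:v+55,u-55:u+55])
    g=np.stack(np.meshgrid(np.arange(640),np.arange(400)),-1).reshape(-1,2); P=pts(im,g)
    for n,ctr,r,zl in(("knob",(.467,-.158),.03,.08),("cap",(.589,-.167),.02,.15)):
        q=P[(np.hypot(P[:,0]-ctr[0],P[:,1]-ctr[1])<r)&(P[:,2]>zl)&(P[:,2]<.17)]
        if len(q): (x,y),rad=cv2.minEnclosingCircle(q[:,:2].astype(np.float32)); print(c,n,len(q),np.median(q,0).round(4),round(x,4),round(y,4),round(rad,4))
cv2.imwrite("pics/s4.png",cv2.resize(np.hstack(t),None,fx=3.6,fy=3.6,interpolation=cv2.INTER_CUBIC))
E
```

```text
t: 12.4
eef_pos: [0.4679, -0.0604, 0.2498]
tool_rot: [-0.076, 0.705, -0.076, -0.701]
contact_force: [0.9, 1.5, 0.3]
gripper_width: 0.799
t: 12.9
eef_pos: [0.4665, 0.0605, 0.2472]
tool_rot: [0.073, -0.703, 0.073, 0.703]
contact_force: [0.3, -1.3, -0.7]
gripper_width: 0.799
side knob 158 [ 0.4599 -0.1538  0.0902] 0.4644 -0.1569 0.0228
side cap 123 [ 0.5886 -0.1643  0.1587] 0.59 -0.1673 0.0161
top knob 255 [ 0.4676 -0.1549  0.0893] 0.4678 -0.1556 0.0211
top cap 151 [ 0.5888 -0.1669  0.1589] 0.5901 -0.1677 0.0154
```

View pics/s4.png

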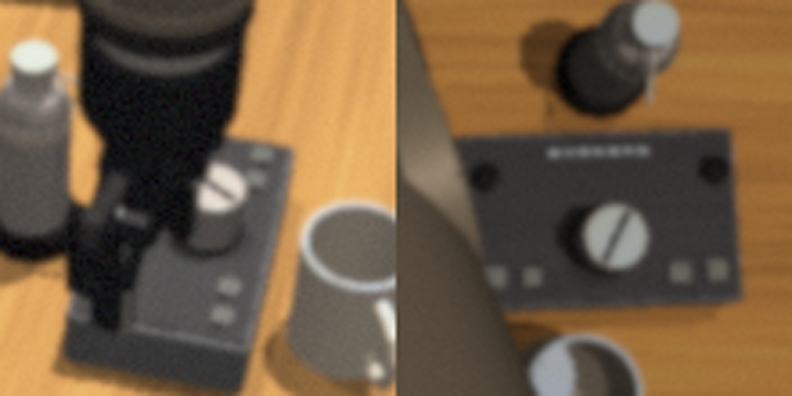

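The picture shows the knob seated upright at side crop (220,200) and top crop (615,237). Its top measures 0.09 m, which is 50 + 40 mm, so it is home. The cap is up and the arm is clear.

```bash
python3 -m jog '[{"gripper":0.2,"dx":0.0,"dy":0.0,"dz":0.0,"rx":0.0,"ry":0.0,"rz":0.0},{"gripper":0.2,"dx":0.0,"dy":0.0,"dz":0.0,"rx":0.0,"ry":0.0,"rz":0.0},{"gripper":0.2,"dx":0.0,"dy":0.0,"dz":0.0,"rx":0.0,"ry":0.0,"rz":0.0}]'; python3 -c "
from station import *
print(hand_in())"
```

```text
t: 13.3
eef_pos: [0.4669, 0.0591, 0.2474]
tool_rot: [-0.074, 0.703, -0.074, -0.703]
contact_force: [-0.2, -0.5, 0.6]
gripper_width: 0.805
the job is handed in; nothing more can be done
None
```

The job is done and handed in at about 13.3 s. No verdict was reported.

- **Duster:** I pressed the cap with the shut fingertips. A first touch was about 10 mm off-centre and gave only 4.5 N, so I re-centred and pressed to 21 N, well past the 8 N needed to bottom it. Afterwards both cameras showed the cap's top back at 0.159 m.
- **Knob:** I took the aluminium knob from the tray and turned it 12° on the way to line its slot up with the flats seen in the top view. It slid straight down without resistance, so no turning while pushing was needed. It met the panel at about 9 N, and I let go of it.
- **Last checks:**
  - The knob's top is at 0.089–0.090 m, against 0.090 m when home.
  - The top camera puts its axis at (0.468, -0.156), about 2 mm from the estimated shaft axis.
  - The side camera gave (0.464, -0.157), about 3 mm off, but the gripper hid part of the knob there.
  - The gripper was clear of everything, with no contact force beyond noise.
- **Disagreement:** the two cameras gave different shaft angles, 151.5° from the top and 130° from the side. I trusted the top one, and the clean drop confirmed it.
- **Not measured:** I did not measure the other objects' positions at the end. The moves kept clear of them.

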